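Set a chocolate tablet on the breaking board for a two-row snap

ROBOT

A 6-joint arm with a two-finger parallel gripper is mounted at the origin on a cart in front of the work surface, level with it; the furniture and walls round the work are solid. World frame = base frame: x ahead of the robot, y to its left, z up, the work surface at z = 0. Lengths are in m, angles in rad, forces in N, time in s.
With the tool pointing down it reaches from about 0.4 to 0.825 m from the base axis. Payload 7 kg.
Tool frame: the origin (TCP) lies midway between the tips of the shut fingers; the grasp point (between the pads) lies 19 mm behind it; z points along the fingers, y is the direction in which the jaws open and shut (so a half turn about z gives the same grasp; the last joint's range is limited). The gripper opens to 88 mm and grips with 3 to 60 N. Pads are 19 mm wide; open, the fingers measure 130 mm over their backs; the gripper's body (78 mm by 193 mm) begins 47 mm behind the grasp point.
Start: joints at [1.395, 0.359, 0.012, 0, -1.224, -0.288], TCP at [0.302, 0.604, 0.227] pointing down, gripper open.
Joint ranges: [-3.07, 3.07], [-1.43, 2.12], [-1.02, 1.25], [-3.03, 1.67], [-3.05, -0], [-3.03, 3.03]. Speed limits (rad/s): [2.39, 2.39, 3.01, 3.14, 3.14, 3.14].

INTERFACE

Orientations are given as [roll, pitch, yaw] about the fixed x, y, z axes, in that order (R = Rz(yaw) Ry(pitch) Rx(roll)).
In Python, from station import get_state, grab_frame, camera_info, job_done gives the robot as it stands. The module is installed in compiled form; this text tells all that it offers.
- The arm moves only by the shell command python3 -m inch 'ROWS' [FORCE]. ROWS is JSON, a list that holds one entry, the list of rows, each a list of 7 numbers: the shift along the tool's x, y, z normalised to -1 to 1, where 1 is 50 cm, then the turn, a rotation vector about the tool's x, y, z normalised to -1 to 1, where 1 is 180 degrees, then the closure, from 0 (fully open) to 1 (shut). A call has 1 to 20 rows; each row shifts and turns the commanded pose from where the row before left it, along the tool's axes as they then stand; what a row does not reach is not made up. A row lasts 1/10 s, in which the tool goes at most 50 mm and 8.59 degrees, less where a joint would pass 70% of its speed; a pose out of reach is approached as far as the arm can. A call with a number of a shift or a turn outside -1 to 1 is refused whole. A call with a gripper value outside its range is refused whole. The fingers move at their own pace and stop on an object; FORCE is the grip in N (left out, the last holds). Time passes only in rows, so rows that do not move let the fingers close. It gives the time, the measured TCP pose, the force and the opening at its end, in the units of the state.
- get_state(): the state, without advancing time (a new reading comes with each control period).
- grab_frame(name): name is "scene" or "top" or "wrist"; returns the picture (420x560x3 uint8, blue, green, red); there is no depth.
- camera_info(name): a dict with "vertical_fov" (degrees; the focal length in pixels is half the picture's height over the tangent of half this angle, whatever the lens; pixels are square), "cx", "cy" (the principal point, pixels), "R" (3x3) and "t" (3): a world point X has camera coordinates R X + t. Camera axes: x right, y down, z forward; pixel columns grow to the right and rows downward; lengths in m; the calibration is good to about 2 mm. A picture is of the moment at which its call begins: read the wrist's pose just before it. camera_info takes no time and is no camera call; for the wrist camera it gives the pose at the moment of the call.
- job_done(): hands the job in, once; it reports no verdict.
The state is a dict: "t": time; "q": joint angles; "qd": joint speeds; "joint_efforts": joint torques, N m; "eef_pos": TCP position; "ee_rot": TCP orientation; "force": force on the tool from outside, world axes, zero at the start; "moment": the same for the moment, N m; "width": finger opening in m.
Only numpy, scipy, OpenCV 4.12 (cv2) and the standard library are available. Lean on these libraries where they do the work, as an engineer would, in place of code of your own. Each camera call takes 0.05 s, during which the arm holds its last target.

TASK

Get the chocolate tablet ready for me to snap two rows off it: slide it with your fingertips, never picking it up or tipping it, until its long side lies against the fence of the wooden breaking board and exactly its two front rows of squares hang out over the steel-capped edge, with the score line right on that edge. Finish while holding it: keep your fingertips pressed down on top of the part that still lies on the board, firmly but not hard enough to crack it, and stay there. Leave the plate and everything else standing around the board alone.

Things in the scene. Friction and masses are not known exactly. Their poses are not given: they have to be found in the camera images.
- tablet: Bare brown chocolate tablet lying flat on the board, pattern up: 150 mm along x, 75 mm along y, 9 mm thick, 0.1 to 0.21 kg; 6 rows along x by 3 columns of raised 25 mm squares with grooves (score lines) between. Origin at the centre of its underside, z up; its -x end is the front end, which faces the steel-capped edge.
- score (a point): Point on the tablet's score line between its second and third rows from the front end: in the middle of its width, at its underside, 50 mm behind the front end and 25 mm in front of the tablet's origin (at tablet x -25 mm). Its axes are the tablet's.
- board: Fixed wooden breaking board on rubber feet, 250 mm along x, 200 mm along y; upper face 48 mm and underside 24 mm above the worktop. Origin on the worktop below its centre. Its -x end (x = -125 mm) is the breaking edge, capped with a thin flush steel strip; nothing stops the tablet there. On its left (+y) side a dark wooden fence stands 14 mm above the upper face; inner face at y = +82 mm.
- edge (a point): Corner point on the board where the fence's inner face meets the breaking edge, at the height of the upper face (48 mm above the worktop). Axes as the board's: +x runs back along the fence, -y runs along the breaking edge.
- plate: White saucer, 150 mm across and 19 mm high, on the worktop below the breaking edge, with a few broken chocolate squares on it, waiting for the pieces. Origin at the centre of its underside. Leave it alone.
- teaspoon: Steel teaspoon, 132 x 26 x 9 mm, lying on the worktop beside the board on the side away from the fence. Origin at the centre of its underside. Leave it alone.
- brush: Small grey crumb brush with a bow handle, 85 x 30 x 55 mm high, on the worktop beside the board on the fence's side. Origin at the centre of its underside. Leave it alone. (Farther out on this side, 0.57 m ahead of the robot's base and 0.55 m to its left, stands a fixed glass bean jar, 170 mm across and 324 mm high: swing the arm clear of it.)
- star_sweet: Star-shaped foil-wrapped sweet, 51 x 48 x 20 mm, on the worktop behind the board. Origin at the centre of its underside. Leave it alone.
- twist_sweet: Foil-wrapped sweet with twisted ends, 50 x 75 x 35 mm, on the worktop behind the board. Origin at the centre of its underside. Leave it alone.
- cup: Wide white cup with a handle, 93 x 120 x 59 mm high, on the worktop well to the right of the board. Origin at the centre of its underside. Leave it alone.
There are look-alikes about, which are no part of the job. There is more than one size of the tablet; the one meant has the size given above.

How it is judged:
By the outcome, as a careful person would: the job done as asked, in the order asked, and still so for the second after the job is handed in, while the arm keeps its last pose, push and grip.
It also fails if it takes over 59 s, if anything falls off the work surface, if the arm or the gripper's body presses on something with over 40 N, if the wrist force passes 120 N, or if a joint passes its speed limit or range.

## Working session

There is one attempt and no reset: what is moved stays moved. The work goes in short steps, Python scripts to look and compute and a shell command to move; the robot and the scene stay as the last step left them, time stands still between calls to the robot, and variables do not carry over. Pictures are saved under pics/ and viewed, and the job is handed in when it is done.

```bash
mkdir -p pics; ls
python3 - <<'E'
from station import *
import cv2
s=get_state()
print({k:(v if isinstance(v,(int,float)) else [round(float(x),4) for x in v]) for k,v in s.items()})
for n in("scene","top","wrist"):
    ci=camera_info(n); print(n,ci)
    cv2.imwrite(f"pics/{n}0.png",grab_frame(n))
E
```

```text
pics
{'t': 0.0, 'q': [1.3951, 0.3594, 0.011, -0.0004, -1.2241, -0.2881], 'qd': [0.0007, -0.0019, -0.0008, 0.0019, 0.0002, -0.001], 'joint_efforts': [-0.0015, -58.2725, 29.3053, 6.9973, 0.0067, -0.0002], 'eef_pos': [0.3018, 0.6032, 0.2256], 'ee_rot': [3.1399, -0.0001, -0.4639], 'force': [-0.0225, -0.5072, -0.7691], 'moment': [0.029, -0.0318, 0.0105], 'width': 0.08762656709365903}
scene {'vertical_fov': 51.877255482392926, 'cx': 280.20956782944654, 'cy': 193.73663953359002, 'R': array([[-0.83507067, -0.54985169, -0.01789101],
       [-0.25044027,  0.40890194, -0.87754138],
       [ 0.48983328, -0.72832844, -0.47916702]]), 't': array([0.39408779, 0.27304035, 0.63566378])}
top {'vertical_fov': 57.19358415915823, 'cx': 272.92905962936237, 'cy': 209.11578392050615, 'R': array([[ 0.06992159, -0.99754726, -0.0032309 ],
       [-0.96232814, -0.06659918, -0.26360786],
       [ 0.26274612,  0.02154107, -0.96462452]]), 't': array([-0.20076344,  0.60019334,  0.75572313])}
wrist {'vertical_fov': 71.29777047044779, 'cx': 282.10351115491204, 'cy': 207.56130521901065, 'R': array([[-4.48636146e-01, -8.93714358e-01,  5.04687723e-04],
       [-8.53342083e-01,  4.28537321e-01,  2.96922639e-01],
       [-2.65580304e-01,  1.32779557e-01, -9.54901404e-01]]), 't': array([ 0.67350527, -0.03790832,  0.39078324])}
```

View pics/top0.png

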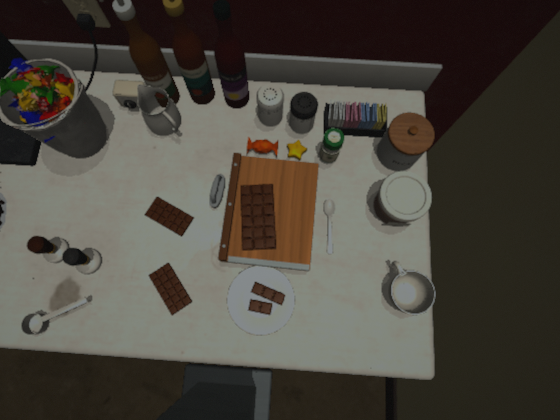

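View pics/scene0.png

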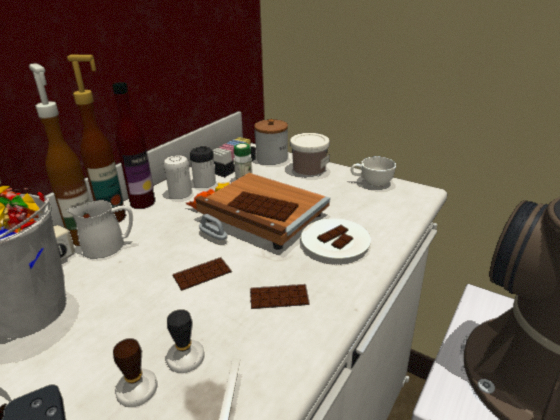

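View pics/wrist0.png

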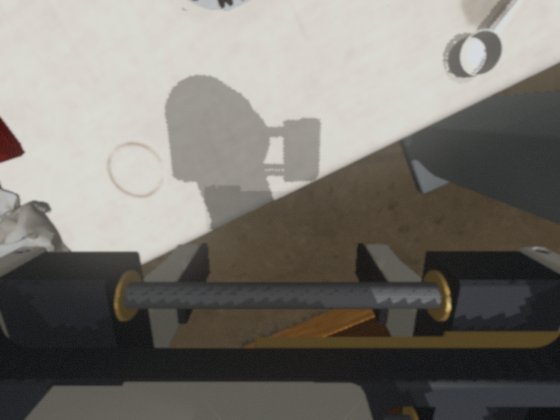

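Top view: the candidates for the tablet are (258,217) on the board, (169,216) and (170,288) on the worktop, and broken pieces at (268,293) and (260,307) on the plate. I choose the one on the board and check it in a crop.

```bash
cat > h.py <<'E'
import numpy as np, cv2
from station import *
def ray(ci,px):
    f=210/np.tan(np.radians(ci["vertical_fov"])/2)
    d=np.array([(px[0]-ci["cx"])/f,(px[1]-ci["cy"])/f,1.0])
    R=np.array(ci["R"]);t=np.array(ci["t"])
    return -R.T@t, R.T@d
def plane(ci,px,z):
    o,d=ray(ci,px); return (o+d*(z-o[2])/d[2])
def proj(ci,X):
    f=210/np.tan(np.radians(ci["vertical_fov"])/2)
    c=np.array(ci["R"])@np.array(X)+np.array(ci["t"]); return c[0]/c[2]*f+ci["cx"],c[1]/c[2]*f+ci["cy"]
E
python3 - <<'E'
from h import *
im=cv2.imread("pics/top0.png")
c=im[145:275,205:335]; g=cv2.convertScaleAbs(c,alpha=1.7,beta=10)
cv2.imwrite("pics/top0c.png",cv2.resize(g,None,fx=4.6,fy=4.6,interpolation=cv2.INTER_CUBIC))
hsv=cv2.cvtColor(im,cv2.COLOR_BGR2HSV)
for p in [(258,217),(290,200),(230,200),(275,263),(169,216)]: print(p,im[p[1],p[0]],hsv[p[1],p[0]])
E
```

```text
(258, 217) [22 33 57] [  9 157  57]
(290, 200) [ 41  76 118] [ 14 166 118]
(230, 200) [26 43 67] [ 12 156  67]
(275, 263) [114 118 111] [ 73  15 118]
(169, 216) [18 29 49] [ 11 161  49]
```

View pics/top0c.png

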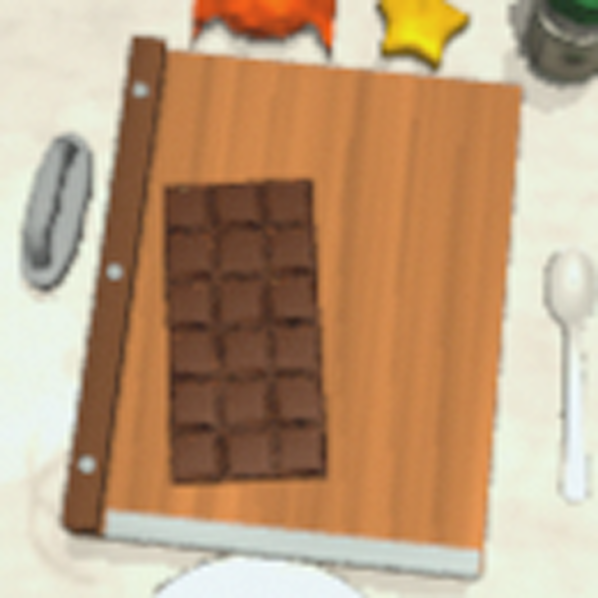

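The crop shows a 6x3 tablet on the board with its front end towards the steel strip, turned a few degrees from the fence. I'll measure it and check against the given sizes.

Run:
```python
from h import *
ci=camera_info("top")
print("cam",ray(ci,(0,0))[0])
P=lambda x,y:((x+.5)/4.6-.5+205,(y+.5)/4.6-.5+145)
c={ 'tabBL':(165,184,.057),'tabBR':(312,180,.057),'tabFR':(326,478,.057),'tabFL':(173,482,.057),
'bBR':(520,86,.048),'bFRin':(478,548,.048),'bFRout':(481,578,.048),'fTopBackIn':(166,50,.062),'fFrontIn':(104,535,.062),'fBackOut':(134,38,.062),'fFrontOut':(65,528,.062),'steelL_in':(107,511,.048),'steelR_in':(478,548,.048),'steelL_out':(103,535,.048)}
W={}
for k,(x,y,z) in c.items():
    W[k]=plane(ci,P(x,y),z); print(k,W[k].round(4))
d=lambda a,b:(round(float(np.linalg.norm(W[a]-W[b])),4),round(float(np.degrees(np.arctan2(*(W[b]-W[a])[1::-1]))),2))
for a,b in [('tabFL','tabBL'),('tabFR','tabBR'),('tabFR','tabFL'),('tabBR','tabBL'),('bFRout','bBR'),('bFRin','bBR'),('fFrontIn','fTopBackIn'),('fFrontOut','fBackOut'),('bFRout','steelL_out'),('steelR_in','steelL_in')]: print(a,b,d(a,b))
```

```text
cam [ 0.39305732 -0.17657772  0.8865561 ]
tabBL [ 0.6715 -0.0804  0.057 ]
tabBR [ 0.6786 -0.1528  0.057 ]
tabFR [ 0.5309 -0.1698  0.057 ]
tabFL [ 0.524  -0.0979  0.057 ]
bBR [ 0.7391 -0.2541  0.048 ]
bFRin [ 0.5041 -0.2436  0.048 ]
bFRout [ 0.4902 -0.2456  0.048 ]
fTopBackIn [ 0.7405 -0.075   0.062 ]
fFrontIn [ 0.4962 -0.0686  0.062 ]
fBackOut [ 0.7459 -0.0583  0.062 ]
fFrontOut [ 0.4982 -0.0501  0.062 ]
steelL_in [ 0.5094 -0.067   0.048 ]
steelR_in [ 0.5041 -0.2436  0.048 ]
steelL_out [ 0.4979 -0.0663  0.048 ]
tabFL tabBL (0.1486, 6.74)
tabFR tabBR (0.1487, 6.58)
tabFR tabFL (0.0722, 95.49)
tabBR tabBL (0.0727, 95.59)
bFRout bBR (0.2491, -1.96)
bFRin bBR (0.2352, -2.57)
fFrontIn fTopBackIn (0.2444, -1.51)
fFrontOut fBackOut (0.2478, -1.91)
bFRout steelL_out (0.1795, 87.52)
steelR_in steelL_in (0.1767, 88.29)
```

Sizes agree with the right tablet (149x72 measured, 150x75 given). The board's yaw is about -1.9° and the tablet's about +6.6°. The plan:
1. Push the right side toward the fence, with both fingertips spread along it.
2. Push the back end toward the breaking edge.
3. Press on top.

First I'll check where the wrist camera sits and what else is nearby.

Run:
```python
from h import *
from scipy.spatial.transform import Rotation as Ro
s=get_state();ci=camera_info("wrist")
T=Ro.from_euler("xyz",s["ee_rot"]).as_matrix()
o,d=ray(ci,(ci["cx"],ci["cy"]))
print("cam in tool",(T.T@(o-s["eef_pos"])).round(4),"axis in tool",(T.T@d).round(3))
print("img right in tool",(T.T@np.array(ci["R"])[0]).round(3))
t=camera_info("top")
for n,p in dict(brush=(217,190),spoonT=(329,207),spoonB=(330,250),shakerbase=(331,160),blackshaker=(302,128),twist=(262,147),star=(297,149),jar=(400,220)).items(): print(n,plane(t,p,0).round(3))
```

```text
cam in tool [ 0.0808  0.0012 -0.1583] axis in tool [-0.297 -0.001  0.955]
img right in tool [-0.001  1.     0.001]
brush [ 0.673 -0.018  0.   ]
spoonT [ 0.649 -0.29   0.   ]
spoonB [ 0.546 -0.296  0.   ]
shakerbase [ 0.77  -0.291  0.   ]
blackshaker [ 0.852 -0.215  0.   ]
twist [ 0.793 -0.118  0.   ]
star [ 0.794 -0.206  0.   ]
jar [ 0.629 -0.458  0.   ]
```

```bash
python3 -m inch '[[[0,0,0,0,0,0.0454,0],[0,0,0,0,0,0.0454,0],[0,0,0,0,0,0.0454,0],[0,0,0,0,0,0.0454,0],[0,0,0,0,0,0.0454,0],[0,0,0,0,0,0.0454,0],[0,0,0,0,0,0.0454,0],[0,0,0,0,0,0.0454,0]]]'
python3 -m inch '[[[0.0876,-0.044,-0.0034,0,0,0,0],[0.0876,-0.044,-0.0034,0,0,0,0],[0.0876,-0.044,-0.0034,0,0,0,0],[0.0876,-0.044,-0.0034,0,0,0,0],[0.0876,-0.044,-0.0034,0,0,0,0],[0.0876,-0.044,-0.0034,0,0,0,0],[0.0876,-0.044,-0.0034,0,0,0,0],[0.0876,-0.044,-0.0034,0,0,0,0],[0.0876,-0.044,-0.0034,0,0,0,0],[0.0876,-0.044,-0.0034,0,0,0,0],[0.0876,-0.044,-0.0034,0,0,0,0],[0.0876,-0.044,-0.0034,0,0,0,0],[0.0876,-0.044,-0.0034,0,0,0,0],[0.0876,-0.044,-0.0034,0,0,0,0],[0,0,0,0,0,0,0],[0,0,0,0,0,0,0]]]'
python3 - <<'E'
from h import *
import pickle
ci=camera_info("wrist"); im=grab_frame("wrist"); cv2.imwrite("pics/w1.png",im); pickle.dump(ci,open("w1.pkl","wb"))
s=get_state(); print(s["t"],s["eef_pos"],s["ee_rot"],s["force"])
E
```

```text
t: 0.95
eef_pos: [0.3019, 0.6035, 0.2262]
ee_rot: [3.141, -0.001, -1.611]
force: [-0.0, 0.4, 0.5]
width: 0.0879
t: 2.55
eef_pos: [0.5888, -0.021, 0.2496]
ee_rot: [3.14, -0.0, -1.608]
force: [-0.7, 0.2, -0.7]
width: 0.088
2.6 [ 0.58860718 -0.01994596  0.24984145] [ 3.14062119e+00  1.49612288e-05 -1.60616183e+00] [-1.00222277  0.35117594  0.02325102]
```

View pics/w1.png

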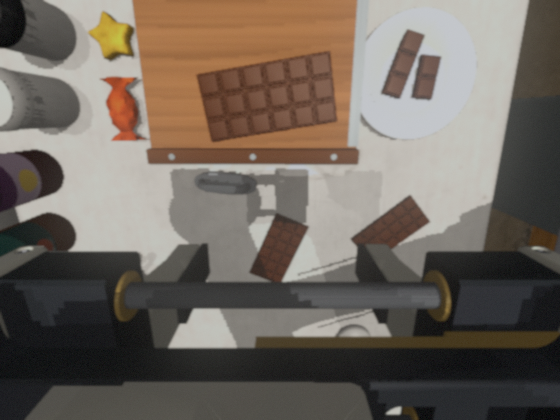

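The wrist view shows the board at px 135-360, with the fence at row ~150. The tablet spans (198,73)-(335,122), and the steel edge is at column ~352-365. I'll refine from a crop.

Run:
```python
from h import *
im=cv2.imread("pics/w1.png")
c=im[0:185,130:390]; g=cv2.convertScaleAbs(c,alpha=1.3,beta=10)
cv2.imwrite("pics/w1c.png",cv2.resize(g,None,fx=3,fy=3,interpolation=cv2.INTER_CUBIC))
```

```text
(no output)
```

View pics/w1c.png

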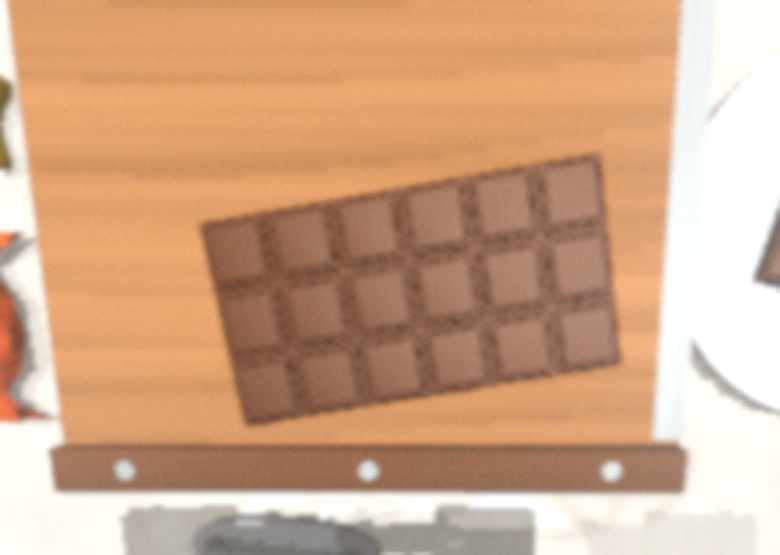

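```bash
cat > m1.py <<'E'
from h import *
import pickle
ci=pickle.load(open("w1.pkl","rb"))
P=lambda x,y:((x+.5)/3-.5+130,(y+.5)/3-.5)
c={'tBR':(202,224,.054),'tFR':(600,154,.054),'tFL':(620,361,.054),'tBL':(250,425,.054),
'eTop':(711,0,.048),'eCorner':(684,443,.048),'fB':(64,445,.048),'fF':(652,443,.048),'bB':(63,445,.048),'bBtop':(12,0,.048)}
W={}
for k,(x,y,z) in c.items():
    W[k]=plane(ci,P(x,y),z); print(k,W[k].round(4))
d=lambda a,b:(round(float(np.linalg.norm(W[a]-W[b])),4),round(float(np.degrees(np.arctan2(*(W[b]-W[a])[1::-1]))),2))
for a,b in [('tFL','tBL'),('tFR','tBR'),('tFR','tFL'),('tBR','tBL'),('fF','fB'),('eTop','eCorner'),('bBtop','bB'),('eCorner','bB')]: print(a,b,d(a,b))
t=camera_info("top")
print("top reproj", [(k,np.round(proj(t,W[k]),1).tolist()) for k in('tFL','tBR','eCorner','eTop')])
E
python3 m1.py
```

```text
tBR [ 0.6779 -0.1507  0.054 ]
tFR [ 0.5311 -0.1683  0.054 ]
tFL [ 0.5227 -0.0962  0.054 ]
tBL [ 0.6681 -0.0776  0.054 ]
eTop [ 0.4917 -0.2166  0.048 ]
eCorner [ 0.4953 -0.0633  0.048 ]
fB [ 0.7453 -0.0721  0.048 ]
fF [ 0.5082 -0.0638  0.048 ]
bB [ 0.7457 -0.0722  0.048 ]
bBtop [ 0.7371 -0.2259  0.048 ]
tFL tBL (0.1466, 7.29)
tFR tBR (0.1478, 6.85)
tFR tFL (0.0726, 96.67)
tBR tBL (0.0738, 97.66)
fF fB (0.2373, -2.01)
eTop eCorner (0.1533, 88.65)
bBtop bB (0.154, 86.81)
eCorner bB (0.2506, -2.02)
top reproj [('tFL', [241.5, 250.2]), ('tBR', [271.5, 184.4]), ('eCorner', [225.5, 262.0]), ('eTop', [295.8, 268.6])]
```

The measurements agree: 250.6 mm from the board's back to the edge, board yaw -2.0°, edge corner at about (0.496,-0.065). Next I move to the right side of the tablet.

```bash
python3 -m inch '[[[0.0917,-0.0077,0,0,0,0,0],[0.0917,-0.0077,0,0,0,0,0],[0.0917,-0.0077,0,0,0,0,0],[0.0917,-0.0077,0,0,0,0,0],[0,0,0.0875,0,0,0,0],[0,0,0.0875,0,0,0,0],[0,0,0.0875,0,0,0,0],[0,0,0.0875,0,0,0,0],[0,0,0,0,0,0,0],[0,0,0,0,0,0,0]]]'
python3 - <<'E'
from h import *
cv2.imwrite("pics/s2.png",grab_frame("scene")); 
im=grab_frame("top")[130:290,190:350];cv2.imwrite("pics/t2.png",cv2.resize(cv2.convertScaleAbs(im,alpha=1.6),None,fx=3.7,fy=3.7,interpolation=cv2.INTER_CUBIC))
E
```

```text
t: 3.6
eef_pos: [0.5984, -0.2024, 0.076]
ee_rot: [3.141, -0.001, -1.603]
force: [0.4, -0.0, 0.6]
width: 0.0877
```

View pics/s2.png

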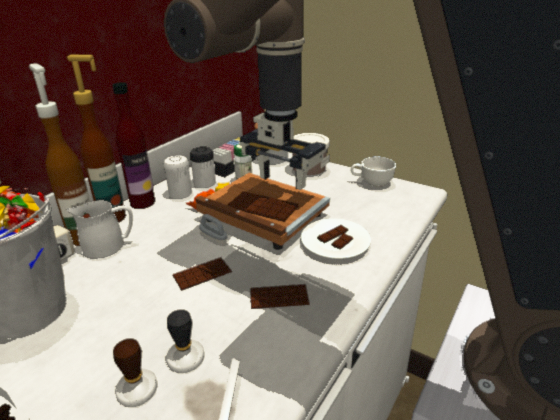

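View pics/t2.png

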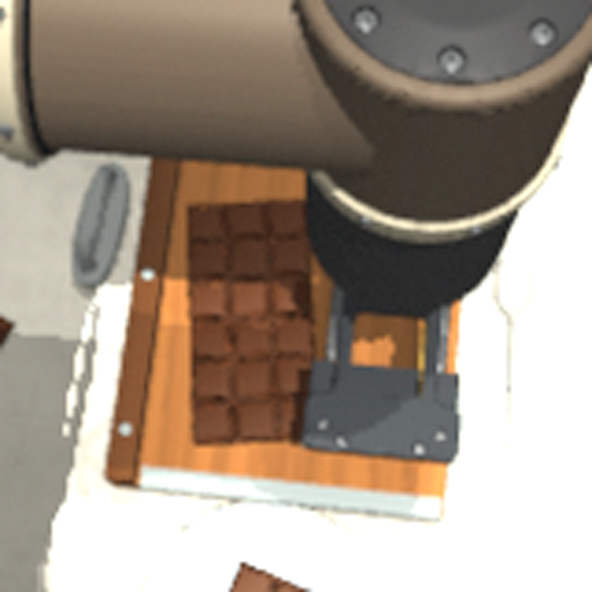

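The fingers are clear, to the right of the tablet. I lower them onto the board and start pushing slowly.

```bash
python3 -m inch '[[[0,0,0.025,0,0,0,0],[0,0,0.025,0,0,0,0],[0,0,0,0,0,0,0]]]'
python3 -m inch '[[[-0.02,0,0,0,0,0,0],[-0.02,0,0,0,0,0,0],[-0.014,0,0,0,0,0,0],[-0.01,0,0,0,0,0,0],[-0.01,0,0,0,0,0,0],[0,0,0,0,0,0,0]]]'
```

```text
t: 4.0
eef_pos: [0.597, -0.2033, 0.049]
ee_rot: [3.14, 0.0, -1.605]
force: [-0.6, 0.2, -0.2]
width: 0.0876
t: 4.6
eef_pos: [0.5996, -0.1657, 0.0506]
ee_rot: [-3.141, 0.0, -1.604]
force: [-0.1, 1.0, -0.2]
width: 0.0878
```

```bash
python3 -m inch '[[[-0.008,0,0,0,0,0,0],[-0.008,0,0,0,0,0,0],[0,0,0,0,0,0,0]]]'
python3 - <<'E'
from h import *
im=grab_frame("top")[130:290,190:350];cv2.imwrite("pics/t3.png",cv2.resize(cv2.convertScaleAbs(im,alpha=1.6),None,fx=3.7,fy=3.7,interpolation=cv2.INTER_CUBIC))
im=grab_frame("scene")[150:260,170:350];cv2.imwrite("pics/s3.png",cv2.resize(cv2.convertScaleAbs(im,alpha=1.4),None,fx=4,fy=4,interpolation=cv2.INTER_CUBIC))
E
```

```text
t: 4.9
eef_pos: [0.5997, -0.1581, 0.0504]
ee_rot: [-3.141, 0.0, -1.605]
force: [0.8, 0.4, 0.1]
width: 0.0881
```

View pics/t3.png

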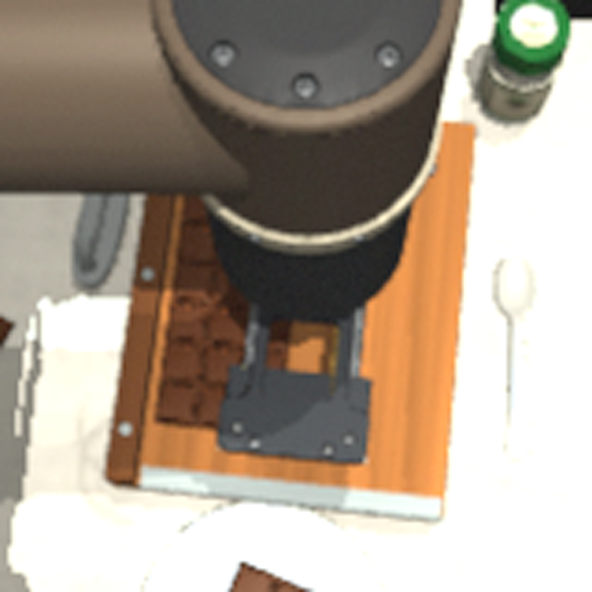

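View pics/s3.png

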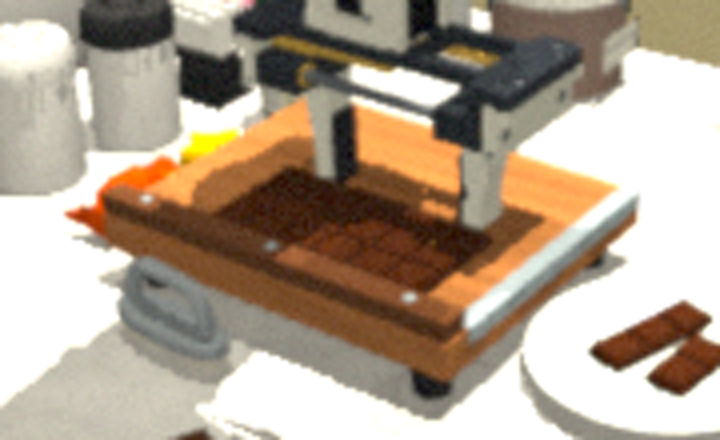

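The tablet is now parallel to the fence with a gap of about 5 mm. I'll creep on until the force rises.

```bash
python3 -m inch '[[[-0.004,0,0,0,0,0,0],[-0.004,0,0,0,0,0,0],[0,0,0,0,0,0,0]]]'
python3 -m inch '[[[-0.003,0,0,0,0,0,0],[0,0,0,0,0,0,0]]]'
```

```text
t: 5.3
eef_pos: [0.5998, -0.1544, 0.0504]
ee_rot: [-3.142, 0.0, -1.605]
force: [0.1, 0.6, -0.7]
width: 0.0875
t: 5.5
eef_pos: [0.5998, -0.1529, 0.0503]
ee_rot: [3.142, -0.0, -1.605]
force: [-0.5, -0.3, -0.3]
width: 0.0876
```

```bash
python3 -m inch '[[[-0.002,0,0,0,0,0,0],[0,0,0,0,0,0,0]]]'
python3 -m inch '[[[-0.002,0,0,0,0,0,0],[0,0,0,0,0,0,0]]]'
python3 -m inch '[[[-0.002,0,0,0,0,0,0],[0,0,0,0,0,0,0]]]'
```

```text
t: 5.7
eef_pos: [0.5995, -0.1526, 0.0504]
ee_rot: [3.141, -0.001, -1.605]
force: [0.1, -5.0, 0.9]
width: 0.0876
t: 5.9
eef_pos: [0.5995, -0.1523, 0.0504]
ee_rot: [3.141, -0.001, -1.606]
force: [-1.0, -8.5, -0.4]
width: 0.0877
t: 6.1
eef_pos: [0.5995, -0.1521, 0.0505]
ee_rot: [3.141, -0.002, -1.606]
force: [0.2, -12.9, -0.3]
width: 0.0875
```

Contact with the fence: force is 13 N against it and the position has stalled. I back off, rise, and turn the tool a half-quarter so the jaw runs along y, with the camera on the front side.

```bash
python3 -m inch '[[[0.02,0,0,0,0,0,0],[0.04,0,0,0,0,0,0],[0,0,-0.08,0,0,0,0.3],[0,0,-0.08,0,0,0,0.77],[0,0,-0.08,0,0,0,0.77],[0,0,-0.08,0,0,0,0.77],[0,0,0,0,0,0,0.77]]]'
python3 -m inch '[[[0,0,0,0,0,0.0455,0.77],[0,0,0,0,0,0.0455,0.77],[0,0,0,0,0,0.0455,0.77],[0,0,0,0,0,0.0455,0.77],[0,0,0,0,0,0.0455,0.77],[0,0,0,0,0,0.0455,0.77],[0,0,0,0,0,0.0455,0.77],[0,0,0,0,0,0.0455,0.77],[0,0,0,0,0,0.0455,0.77],[0,0,0,0,0,0.0455,0.77],[0,0,0,0,0,0.0455,0.77],[0,0,0,0,0,0,0.77],[0,0,0,0,0,0,0.77]]]'
python3 - <<'E'
from h import *
import pickle
ci=camera_info("wrist"); im=grab_frame("wrist"); cv2.imwrite("pics/w4.png",im); pickle.dump(ci,open("w4.pkl","wb"))
E
```

```text
t: 6.8
eef_pos: [0.6022, -0.1805, 0.2172]
ee_rot: [-3.131, -0.001, -1.604]
force: [0.5, -0.3, -0.7]
width: 0.053
t: 8.1
eef_pos: [0.599, -0.1799, 0.2102]
ee_rot: [3.141, 0.0, 3.11]
force: [0.8, 0.2, 0.7]
width: 0.0201
```

View pics/w4.png

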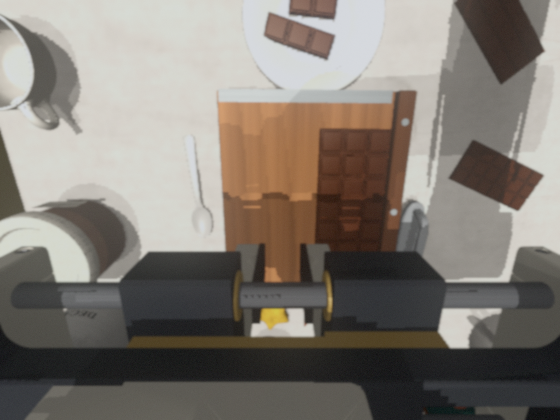

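The wrist view now shows the steel edge at row ~90, the tablet's front end at row ~129 (columns 320-390), and its long side at the fence (column ~390).

Run:
```python
from h import *
im=cv2.imread("pics/w4.png")
c=im[75:255,210:430]; g=cv2.convertScaleAbs(c,alpha=2,beta=10)
cv2.imwrite("pics/w4c.png",cv2.resize(g,None,fx=3.3,fy=3.3,interpolation=cv2.INTER_CUBIC))
```

```text
(no output)
```

View pics/w4c.png

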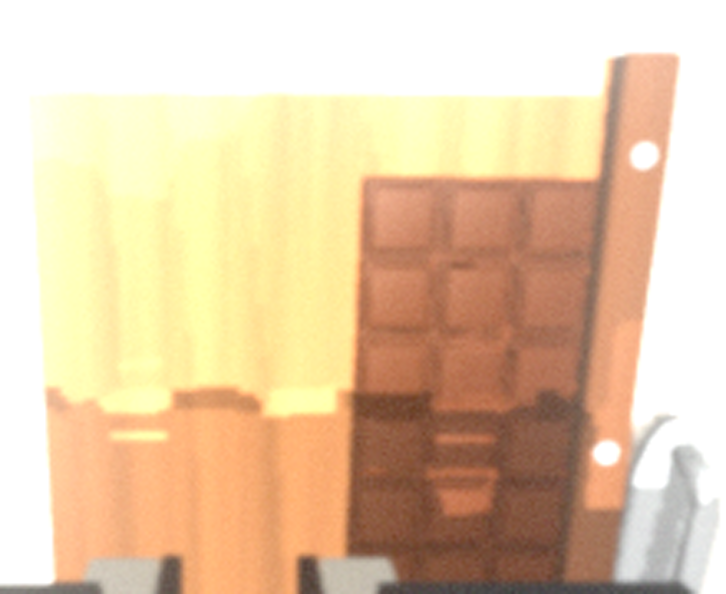

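```bash
cat > m4.py <<'E'
from h import *
import pickle
ci=pickle.load(open("w4.pkl","rb"))
g=cv2.cvtColor(cv2.imread("pics/w4.png"),cv2.COLOR_BGR2GRAY).astype(float)
print("strip col 340", g[84:104,338:343].mean(1).round(0))
print("strip col 300", g[84:104,298:303].mean(1).round(0))
print("front col 350", g[122:136,345:360].mean(1).round(0))
for n,p,z in [("edge340",(340,90),.048),("edge230",(230,90),.048),("front",(355,129),.050),("fr2",(355,129),.054),("fenceF",(397,91),.062),("fenceB",(383,220),.048)]:
    print(n,plane(ci,p,z).round(4))
E
python3 m4.py
python3 - <<'E'
from h import *
im=cv2.imread("pics/w4.png")
c=im[80:140,300:425]
cv2.imwrite("pics/w4d.png",cv2.resize(c,None,fx=6,fy=6,interpolation=cv2.INTER_CUBIC))
E
```

```text
strip col 340 [215. 214. 212. 203. 186. 173. 175. 179. 179. 180. 179. 180. 180. 181.
 181. 180. 179. 176. 167. 151.]
strip col 300 [215. 215. 215. 215. 212. 206. 198. 193. 189. 186. 185. 185. 184. 184.
 184. 184. 183. 177. 162. 142.]
front col 350 [133. 133. 133. 133. 131. 125. 109.  86.  74.  72.  73.  77.  77.  78.]
edge340 [ 0.4942 -0.1183  0.048 ]
edge230 [ 0.4905 -0.2304  0.048 ]
front [ 0.5331 -0.1019  0.05  ]
fr2 [ 0.5329 -0.1029  0.054 ]
fenceF [ 0.4979 -0.0653  0.062 ]
fenceB [ 0.6367 -0.0646  0.048 ]
```

View pics/w4d.png

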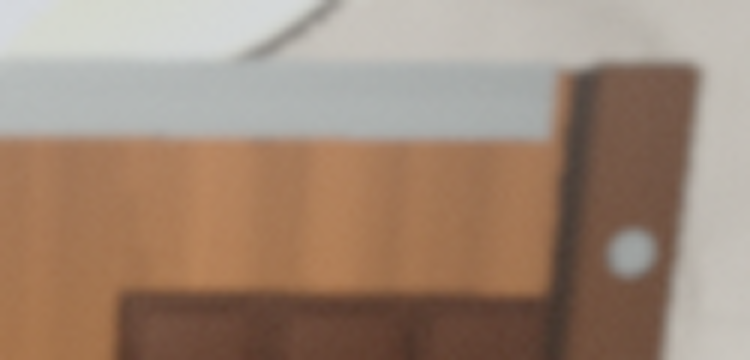

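The tablet lies flat on the fence. Its front end is 40 mm behind the edge, so it has to slide 90 mm. I position the fingers behind its back end.

```bash
python3 -m inch '[[[-0.0745,0.0476,0,0,0,0,0.77],[-0.0745,0.0476,0,0,0,0,0.77],[-0.0745,0.0476,0,0,0,0,0.77],[0,0,0,0,0,0,0.77],[0,0,0.09,0,0,0,0.77],[0,0,0.09,0,0,0,0.77],[0,0,0.08,0,0,0,0.77],[0,0,0,0,0,0,0.77],[0,0,0,0,0,0,0.77]]]'
python3 - <<'E'
from h import *
import pickle
ci=camera_info("wrist"); im=grab_frame("wrist"); cv2.imwrite("pics/w5.png",im); pickle.dump(ci,open("w5.pkl","wb"))
im=grab_frame("scene")[130:260,170:350];cv2.imwrite("pics/s5.png",cv2.resize(cv2.convertScaleAbs(im,alpha=1.4),None,fx=4,fy=4,interpolation=cv2.INTER_CUBIC))
E
```

```text
t: 9.05
eef_pos: [0.7132, -0.1129, 0.0807]
ee_rot: [-3.141, -0.001, 3.108]
force: [0.5, 0.5, 1.3]
width: 0.0202
```

View pics/w5.png

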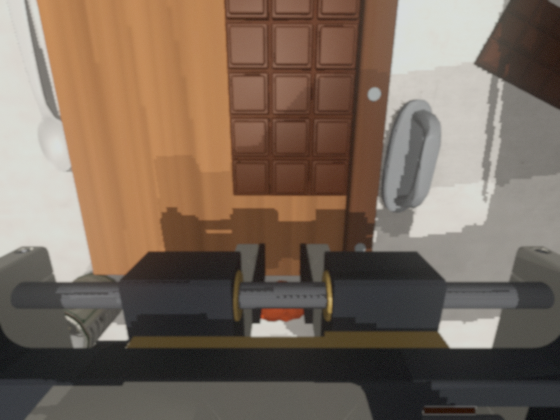

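View pics/s5.png

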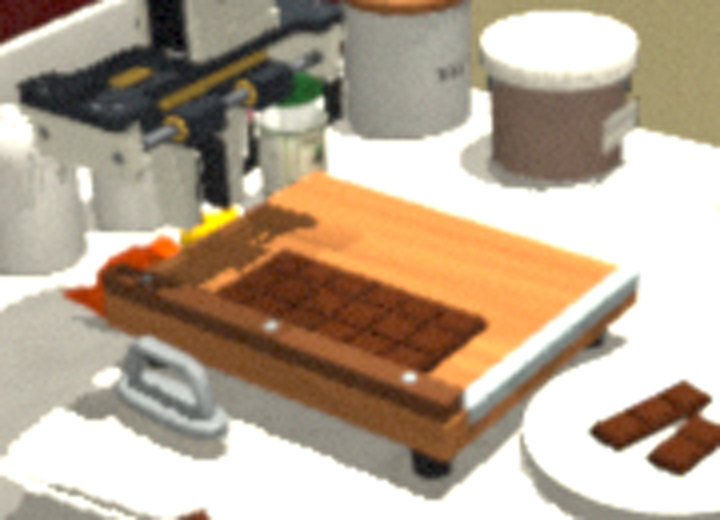

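The tablet's back end is square and flush. The fingers are about 20 mm behind it. I lower and push most of the way.

```bash
python3 -m inch '[[[0,0,0.03,0,0,0,0.77],[0,0,0.03,0,0,0,0.77],[0,0,0,0,0,0,0.77]]]'
python3 -m inch '[[[0.02,0,0,0,0,0,0.77],[0.014,0,0,0,0,0,0.77],[0.014,0,0,0,0,0,0.77],[0.014,0,0,0,0,0,0.77],[0.014,0,0,0,0,0,0.77],[0.014,0,0,0,0,0,0.77],[0.014,0,0,0,0,0,0.77],[0.014,0,0,0,0,0,0.77],[0.014,0,0,0,0,0,0.77],[0.014,0,0,0,0,0,0.77],[0.014,0,0,0,0,0,0.77],[0,0,0,0,0,0,0.77]]]'
python3 - <<'E'
from h import *
import pickle
ci=camera_info("wrist"); im=grab_frame("wrist"); cv2.imwrite("pics/w6.png",im); pickle.dump(ci,open("w6.pkl","wb"))
E
```

```text
t: 9.45
eef_pos: [0.7127, -0.1125, 0.0491]
ee_rot: [3.141, -0.001, 3.106]
force: [-0.3, 0.1, 0.5]
width: 0.0206
t: 10.65
eef_pos: [0.6319, -0.1097, 0.0504]
ee_rot: [3.141, -0.001, 3.106]
force: [0.0, -0.6, 0.6]
width: 0.0207
```

View pics/w6.png

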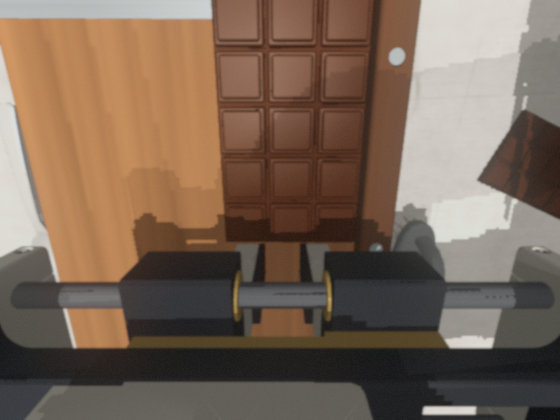

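Run:
```python
from h import *
import pickle
ci=pickle.load(open("w6.pkl","rb"))
g=cv2.cvtColor(cv2.imread("pics/w6.png"),cv2.COLOR_BGR2GRAY).astype(float)
for c in (240,292,342): 
    p=g[:,c-14:c+14].mean(1); print(c,[ (r,round(p[r])) for r in range(40,58)])
print("strip 190",g[8:30,180:200].mean(1).round())
b=np.radians(-2);u=np.array([np.cos(b),np.sin(b)])
for n,p,z in [("groove23",(292,48),.056),("groove34",(292,104),.056),("groove45",(292,155),.056),("groove56",(292,202),.056),("back",(292,241),.052),("strip_in",(190,20),.048),("side",(217,60),.054)]:
    X=plane(ci,p,z); print(n,X.round(4),"u",round(float(X[:2]@u),4))
c4=pickle.load(open("w4.pkl","rb"))
for n,p in [("edge",(340,87.7)),("strip_in",(340,102.3))]:
    X=plane(c4,p,.048); print(n,X.round(4),"u",round(float(X[:2]@u),4))
```

```text
240 [(40, 68), (41, 79), (42, 102), (43, 104), (44, 86), (45, 64), (46, 56), (47, 66), (48, 76), (49, 79), (50, 76), (51, 77), (52, 93), (53, 101), (54, 90), (55, 88), (56, 103), (57, 114)]
292 [(40, 62), (41, 72), (42, 95), (43, 99), (44, 83), (45, 60), (46, 47), (47, 53), (48, 68), (49, 75), (50, 74), (51, 76), (52, 92), (53, 100), (54, 90), (55, 85), (56, 97), (57, 109)]
342 [(40, 58), (41, 66), (42, 85), (43, 89), (44, 76), (45, 58), (46, 51), (47, 61), (48, 70), (49, 73), (50, 70), (51, 72), (52, 84), (53, 87), (54, 74), (55, 71), (56, 85), (57, 96)]
strip 190 [204. 204. 204. 204. 204. 204. 204. 204. 204. 199. 184. 161. 147. 143.
 143. 143. 143. 143. 143. 143. 143. 143.]
groove23 [ 0.5206 -0.1021  0.056 ] u 0.5238
groove34 [ 0.5453 -0.1028  0.056 ] u 0.5485
groove45 [ 0.5702 -0.1035  0.056 ] u 0.5734
groove56 [ 0.5955 -0.1041  0.056 ] u 0.5987
back [ 0.6202 -0.1047  0.052 ] u 0.6235
strip_in [ 0.5051 -0.1504  0.048 ] u 0.5101
side [ 0.524 -0.138  0.054] u 0.5285
edge [ 0.492  -0.1184  0.048 ] u 0.4958
strip_in [ 0.506 -0.118  0.048] u 0.5098
```

Grooves come out spaced 25.0 mm, and the strip's inner line agrees in both views (0.5098 and 0.5101). The score line is 28 mm short of the edge. I push 22 mm and look.

```bash
python3 -m inch '[[[0.01,0,0,0,0,0,0.77],[0.01,0,0,0,0,0,0.77],[0.01,0,0,0,0,0,0.77],[0.008,0,0,0,0,0,0.77],[0.006,0,0,0,0,0,0.77],[0,0,0,0,0,0,0.77],[0,0,0,0,0,0,0.77]]]'
cat > look.py <<'E'
import sys
from h import *
import pickle
n=sys.argv[1]
ci=camera_info("wrist"); im=grab_frame("wrist"); cv2.imwrite(f"pics/{n}.png",im); pickle.dump(ci,open(f"{n}.pkl","wb"))
c=im[0:200,180:430]
cv2.imwrite(f"pics/{n}c.png",cv2.resize(cv2.convertScaleAbs(c,alpha=1.3,beta=10),None,fx=3,fy=3,interpolation=cv2.INTER_CUBIC))
g=cv2.cvtColor(im,cv2.COLOR_BGR2GRAY).astype(float)
print("strip 200",g[:70,190:205].mean(1).round().astype(int).tolist())
print("tab 292",g[:110,280:304].mean(1).round().astype(int).tolist())
print(get_state()["eef_pos"])
E
python3 look.py w7
```

```text
t: 11.4
eef_pos: [0.6108, -0.109, 0.0503]
ee_rot: [-3.142, -0.001, 3.106]
force: [0.7, 0.6, -0.5]
width: 0.0198
strip 200 [221, 221, 221, 221, 221, 221, 221, 221, 221, 221, 221, 221, 221, 221, 221, 221, 221, 221, 221, 221, 221, 221, 221, 221, 221, 221, 221, 221, 221, 221, 221, 221, 221, 221, 221, 221, 221, 220, 216, 209, 207, 207, 207, 206, 206, 206, 206, 206, 205, 205, 205, 205, 206, 206, 205, 205, 205, 206, 205, 206, 205, 205, 204, 205, 205, 205, 194, 167, 145, 142]
tab 292 [104, 104, 105, 105, 105, 105, 106, 107, 107, 107, 108, 108, 108, 108, 109, 109, 109, 109, 110, 110, 111, 111, 111, 112, 112, 112, 112, 112, 112, 113, 113, 114, 114, 114, 114, 112, 104, 88, 68, 61, 79, 96, 90, 69, 51, 51, 65, 73, 72, 70, 82, 96, 91, 81, 90, 105, 112, 113, 113, 113, 114, 113, 113, 114, 113, 113, 113, 113, 113, 113, 113, 112, 112, 112, 112, 112, 112, 112, 112, 112, 111, 111, 111, 111, 111, 111, 110, 110, 110, 109, 108, 107, 107, 105, 100, 84, 67, 71, 85, 82, 65, 57, 63, 66, 64, 60, 70, 85, 87, 74]
[ 0.6109926  -0.10899345  0.05028759]
```

View pics/w7c.png

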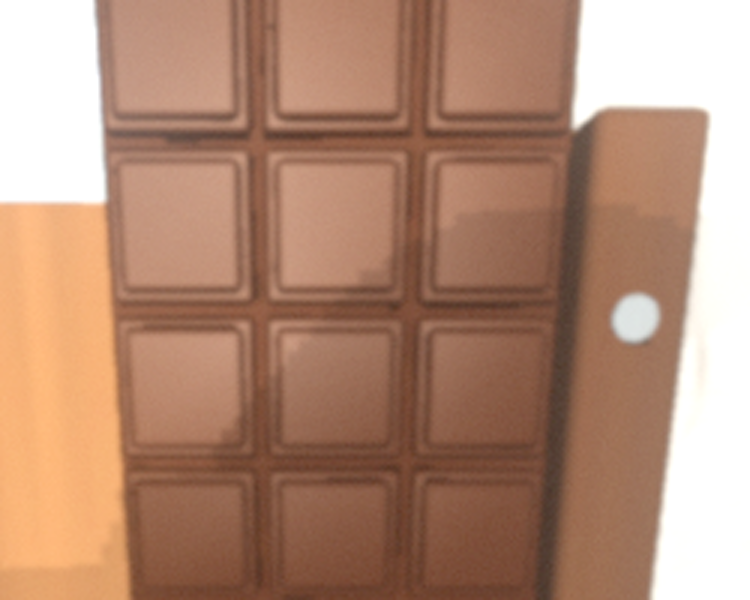

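```bash
cat > m7.py <<'E'
import sys
from h import *
import pickle
ci=pickle.load(open(sys.argv[1]+".pkl","rb")); er=float(sys.argv[2]); gr=float(sys.argv[3]); si=float(sys.argv[4])
b=np.radians(-2);u=np.array([np.cos(b),np.sin(b)])
U=lambda p,z: float(plane(ci,p,z)[:2]@u)
print("edge",U((197,er),.048),"strip in",U((197,si),.048),"groove",[round(U((292,gr),z),4) for z in(.053,.055,.057)])
E
python3 m7.py w7 38.3 46.2 67
```

```text
edge 0.4968650454492247 strip in 0.5096026735413506 groove [0.5014, 0.5018, 0.5022]
```

```bash
python3 -m inch '[[[0.004,0,0,0,0,0,0.77],[0.003,0,0,0,0,0,0.77],[0.001,0,0,0,0,0,0.77],[0,0,0,0,0,0,0.77],[0,0,0,0,0,0,0.77]]]'
python3 look.py w8
```

```text
t: 11.95
eef_pos: [0.6071, -0.1088, 0.0503]
ee_rot: [-3.142, -0.0, 3.106]
force: [0.4, 0.5, -0.9]
width: 0.02
strip 200 [221, 221, 221, 221, 221, 221, 221, 221, 221, 221, 221, 221, 221, 221, 221, 221, 221, 221, 221, 221, 221, 221, 220, 221, 221, 221, 220, 220, 220, 221, 221, 221, 221, 221, 221, 221, 221, 221, 221, 221, 221, 221, 221, 221, 221, 221, 219, 213, 207, 206, 207, 206, 206, 206, 206, 206, 205, 204, 204, 205, 206, 206, 206, 206, 205, 205, 205, 205, 205, 204]
tab 292 [104, 104, 104, 104, 104, 105, 105, 106, 106, 107, 107, 108, 107, 108, 108, 109, 109, 109, 109, 110, 110, 110, 110, 111, 111, 112, 112, 112, 112, 112, 113, 113, 113, 113, 113, 114, 114, 111, 101, 84, 65, 66, 87, 98, 87, 65, 52, 58, 70, 74, 70, 72, 87, 99, 95, 84, 92, 107, 112, 113, 113, 113, 114, 113, 113, 113, 113, 112, 112, 113, 112, 113, 112, 112, 112, 112, 112, 112, 112, 111, 111, 111, 111, 110, 110, 110, 111, 110, 110, 109, 108, 106, 106, 105, 104, 101, 93, 76, 63, 72, 83, 75, 58, 53, 62, 66, 63, 62, 75, 85]
[ 0.60713976 -0.10885473  0.05033775]
```

View pics/w8c.png

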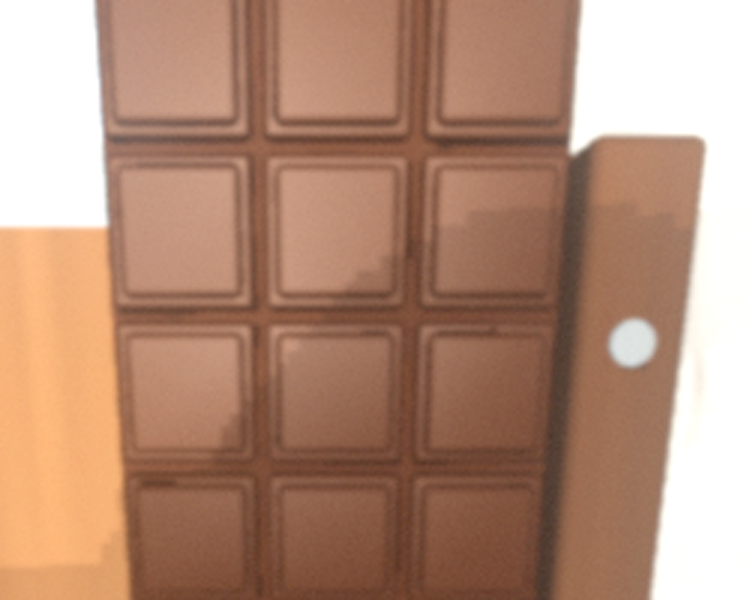

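```bash
python3 m7.py w8 47.0 48.2 75.4
python3 - <<'E'
import cv2
g=cv2.cvtColor(cv2.imread("pics/w8.png"),cv2.COLOR_BGR2GRAY).astype(float)
print(g[70:84,190:205].mean(1).round())
for c in (90,130,170,200): print(c,g[40:56,c-6:c+6].mean(1).round())
E
```

```text
edge 0.4969473565020539 strip in 0.5097479648884473 groove [0.4986, 0.499, 0.4994]
[204. 204. 205. 204. 196. 176. 153. 144. 142. 142. 142. 142. 142. 142.]
90 [216. 216. 216. 216. 215. 215. 211. 200. 190. 187. 187. 186. 186. 186.
 188. 188.]
130 [216. 217. 216. 217. 217. 216. 213. 204. 197. 194. 194. 194. 193. 193.
 194. 194.]
170 [221. 222. 222. 222. 222. 221. 219. 213. 205. 202. 202. 202. 202. 202.
 202. 201.]
200 [221. 221. 221. 221. 221. 220. 219. 213. 207. 206. 207. 207. 206. 206.
 206. 206.]
```

The score line is about 1.9 mm short of the edge, by the groove and by the back-end position alike. I push 2 mm more.

```bash
python3 -m inch '[[[0.002,0,0,0,0,0,0.77],[0.002,0,0,0,0,0,0.77],[0,0,0,0,0,0,0.77],[0,0,0,0,0,0,0.77]]]'
python3 look.py w9
```

```text
t: 12.4
eef_pos: [0.605, -0.1088, 0.0504]
ee_rot: [3.142, -0.0, 3.106]
force: [1.7, -0.6, 0.0]
width: 0.0199
strip 200 [221, 221, 221, 221, 221, 221, 221, 220, 220, 220, 221, 220, 220, 220, 221, 221, 221, 220, 220, 220, 220, 220, 220, 220, 220, 220, 220, 220, 220, 220, 220, 220, 220, 220, 221, 221, 221, 221, 221, 221, 221, 221, 221, 221, 221, 221, 221, 221, 221, 221, 220, 217, 210, 206, 206, 206, 206, 206, 206, 206, 206, 205, 204, 204, 205, 205, 205, 205, 205, 205]
tab 292 [104, 104, 104, 104, 104, 105, 105, 106, 106, 106, 107, 107, 108, 108, 108, 108, 108, 109, 109, 109, 110, 110, 110, 111, 111, 111, 112, 112, 112, 112, 113, 113, 112, 113, 113, 114, 113, 111, 101, 84, 65, 66, 87, 97, 87, 66, 52, 58, 70, 74, 70, 71, 84, 94, 89, 82, 92, 106, 113, 113, 113, 113, 113, 113, 113, 113, 113, 113, 112, 112, 112, 112, 112, 112, 112, 112, 112, 111, 112, 111, 111, 111, 111, 111, 110, 110, 110, 110, 110, 109, 107, 106, 106, 105, 104, 101, 92, 76, 63, 71, 82, 75, 56, 51, 61, 65, 63, 62, 74, 86]
[ 0.60503573 -0.10876718  0.0503397 ]
```

View pics/w9c.png

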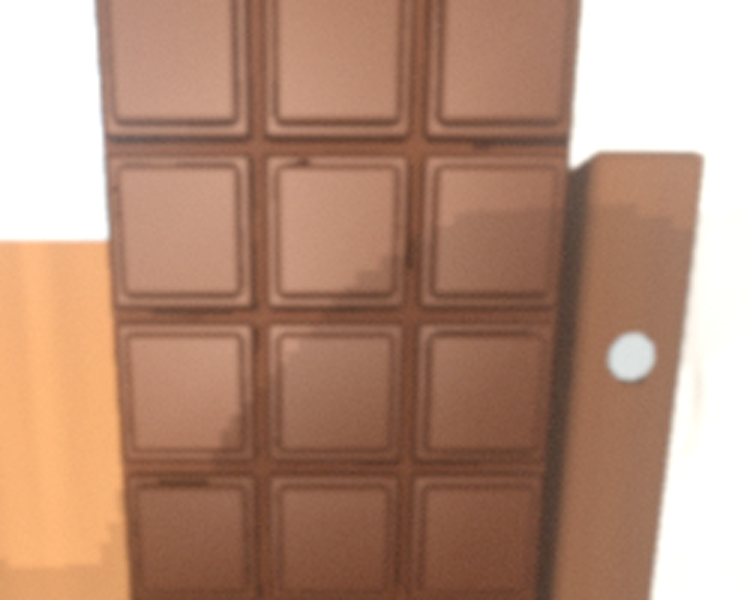

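```bash
python3 m7.py w9 51.5 48.1 80
python3 - <<'E'
from h import *
import pickle
ci=camera_info("wrist")
# predicted rows of the edge if it sits under the score line; back end line
im=cv2.imread("pics/w9.png"); g=cv2.cvtColor(im,cv2.COLOR_BGR2GRAY).astype(float)
print("back",g[225:250,225:234].mean(1).round(),g[225:250,285:297].mean(1).round(),g[225:250,340:350].mean(1).round())
E
python3 - <<'E'
from h import *
cv2.imwrite("pics/s9.png",grab_frame("scene"))
im=grab_frame("scene")[140:260,170:350];cv2.imwrite("pics/s9c.png",cv2.resize(cv2.convertScaleAbs(im,alpha=1.4),None,fx=4.4,fy=4.4,interpolation=cv2.INTER_CUBIC))
E
```

```text
edge 0.4968129704581437 strip in 0.5097680248356945 groove [0.4964, 0.4968, 0.4972]
back [39. 40. 38. 39. 39. 39. 39. 40. 38. 39. 40. 40. 39. 40. 38. 41. 47. 58.
 69. 74. 75. 74. 74. 75. 73.] [58. 57. 57. 57. 56. 51. 41. 35. 33. 34. 33. 32. 33. 32. 32. 32. 39. 55.
 69. 75. 77. 76. 76. 77. 76.] [34. 34. 33. 34. 34. 33. 33. 34. 34. 34. 32. 34. 33. 32. 32. 32. 39. 53.
 66. 70. 72. 72. 72. 72. 71.]
```

View pics/s9c.png

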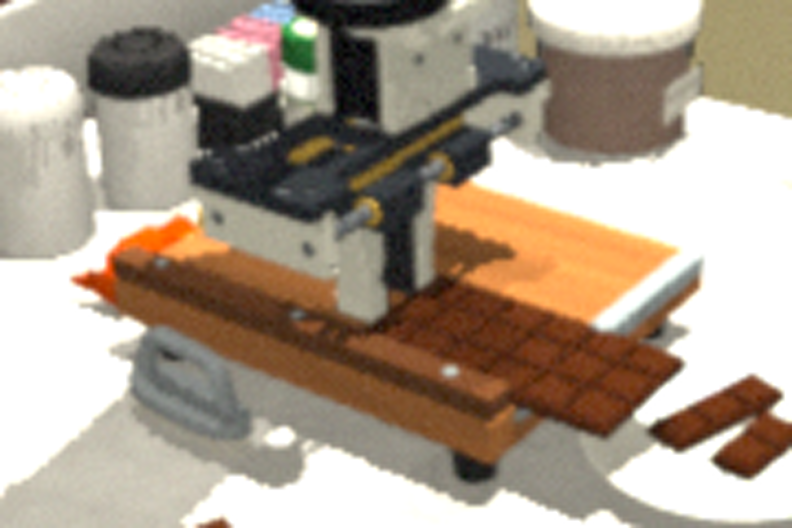

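The score line now sits on the edge (0.4968 against 0.4968) and the back end is square, at row 242 in three columns. Before pressing, I'll check the fence contact by comparing the tablet's side with where it was straight after the fence press.

Run:
```python
from h import *
import pickle
b=np.radians(-2);v=np.array([-np.sin(b),np.cos(b)])
def side(n,rows,c0,c1):
    ci=pickle.load(open(n+".pkl","rb")); g=cv2.cvtColor(cv2.imread(f"pics/{n}.png"),cv2.COLOR_BGR2GRAY).astype(float)
    out=[]
    for r in rows:
        p=cv2.GaussianBlur(g,(3,3),0)[r-1:r+2].mean(0)[c0:c1]; c=c0+0.5+float(np.argmin(np.diff(p)))
        out.append((r,c,round(float(plane(ci,(c,r),.050)[:2]@v)*1000,1)))
    print(n,out)
side("w4",[140,160,175,185],300,330)
side("w6",[40,80,120,150],205,235)
side("w9",[90,110,130,150,170],205,240)
im=cv2.imread("pics/w9.png")
cv2.imwrite("pics/w9d.png",cv2.resize(cv2.convertScaleAbs(im[40:240,330:410],alpha=2.5,beta=20),None,fx=3,fy=3,interpolation=cv2.INTER_CUBIC))
```

```text
w4 [(140, 318.5, -121.2), (160, 317.5, -121.5), (175, 317.5, -120.8), (185, 316.5, -121.5)]
w6 [(40, 212.5, -122.0), (80, 215.5, -121.8), (120, 217.5, -122.1), (150, 219.5, -122.1)]
w9 [(90, 215.5, -122.1), (110, 217.5, -121.8), (130, 218.5, -121.9), (150, 219.5, -122.1), (170, 220.5, -122.2)]
```

View pics/w9d.png

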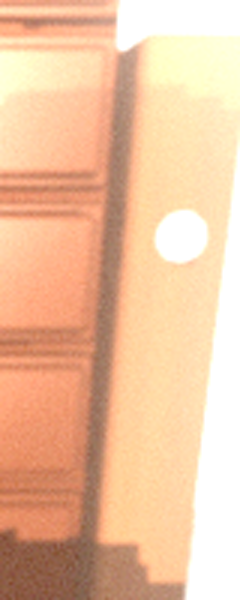

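The side reads -122 mm throughout, so it shows no drift. As a cheap guarantee of fence contact, I'll nudge the long side once more with a finger at the tablet's middle, watching the force.

```bash
python3 -m inch '[[[-0.03,0,0,0,0,0,0.77],[0,0,-0.08,0,0,0,0.77],[0,-0.08,0,0,0,0,0.77],[0,-0.08,0,0,0,0,0.77],[0.068,0,0,0,0,0,0.77],[0.068,0,0,0,0,0,0.77],[0.068,0,0,0,0,0,0.77],[0,0,0,0,0,0,0.77]]]'
python3 -m inch '[[[0,0,0.04,0,0,0,0.77],[0,0,0.04,0,0,0,0.77],[0,0,0,0,0,0,0.77],[0,0.014,0,0,0,0,0.77],[0,0.01,0,0,0,0,0.77],[0,0,0,0,0,0,0.77]]]'
```

```text
t: 13.35
eef_pos: [0.5108, -0.1856, 0.0902]
ee_rot: [3.141, -0.003, 3.104]
force: [1.7, -0.3, 0.7]
width: 0.02
t: 13.95
eef_pos: [0.5161, -0.1729, 0.0507]
ee_rot: [3.141, 0.0, 3.107]
force: [1.3, -0.0, 0.3]
width: 0.0205
```

```bash
python3 -m inch '[[[0,0.002,0,0,0,0,0.77],[0,0,0,0,0,0,0.77]]]'
python3 -m inch '[[[0,0.002,0,0,0,0,0.77],[0,0,0,0,0,0,0.77]]]'
python3 -m inch '[[[0,0.002,0,0,0,0,0.77],[0,0,0,0,0,0,0.77]]]'
```

```text
t: 14.15
eef_pos: [0.516, -0.1725, 0.0506]
ee_rot: [3.142, 0.0, 3.106]
force: [0.5, -0.2, -0.1]
width: 0.0203
t: 14.35
eef_pos: [0.5159, -0.1716, 0.0504]
ee_rot: [3.142, 0.0, 3.106]
force: [-0.3, 0.6, -0.4]
width: 0.02
t: 14.55
eef_pos: [0.5159, -0.1706, 0.0504]
ee_rot: [-3.142, -0.0, 3.106]
force: [0.1, 0.3, -0.1]
width: 0.0201
```

```bash
python3 -m inch '[[[0,0.002,0,0,0,0,0.77],[0,0,0,0,0,0,0.77]]]'
python3 -m inch '[[[0,0.002,0,0,0,0,0.77],[0,0,0,0,0,0,0.77]]]'
python3 - <<'E'
from h import *
im=grab_frame("top")[150:290,190:330];cv2.imwrite("pics/t10.png",cv2.resize(cv2.convertScaleAbs(im,alpha=1.8),None,fx=4.2,fy=4.2,interpolation=cv2.INTER_CUBIC))
E
```

```text
t: 14.75
eef_pos: [0.5159, -0.1696, 0.0504]
ee_rot: [3.142, -0.0, 3.106]
force: [0.1, 0.6, 0.4]
width: 0.02
t: 14.95
eef_pos: [0.516, -0.1686, 0.0504]
ee_rot: [-3.142, -0.0, 3.106]
force: [-0.6, 0.0, -1.5]
width: 0.0202
```

View pics/t10.png

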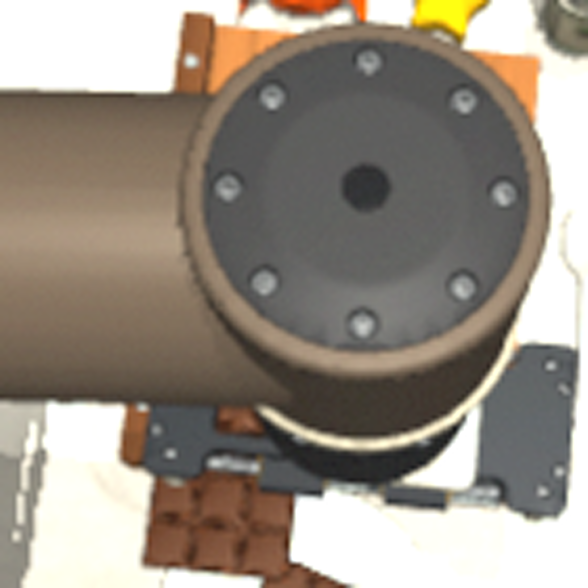

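Run:
```python
from h import *
im=grab_frame("wrist"); cv2.imwrite("pics/w10.png",im)
```

```text
(no output)
```

View pics/w10.png

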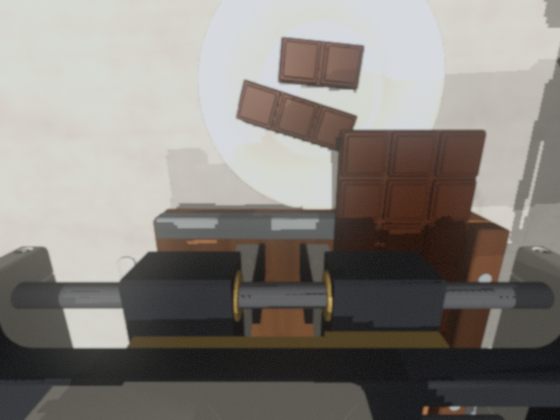

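```bash
python3 -m inch '[[[0,0.004,0,0,0,0,0.77],[0,0,0,0,0,0,0.77]]]'
python3 -m inch '[[[0,0.003,0,0,0,0,0.77],[0,0,0,0,0,0,0.77]]]'
python3 -m inch '[[[0,0.002,0,0,0,0,0.77],[0,0,0,0,0,0,0.77]]]'
```

```text
t: 15.25
eef_pos: [0.5161, -0.1665, 0.0504]
ee_rot: [3.142, 0.0, 3.106]
force: [0.2, -0.7, 0.7]
width: 0.0199
t: 15.45
eef_pos: [0.5161, -0.165, 0.0504]
ee_rot: [3.142, 0.0, 3.106]
force: [1.0, -0.3, -0.5]
width: 0.0199
t: 15.65
eef_pos: [0.5161, -0.1641, 0.0504]
ee_rot: [-3.142, -0.0, 3.106]
force: [-0.5, -1.2, 1.4]
width: 0.0203
```

```bash
python3 -m inch '[[[0,0.002,0,0,0,0,0.77],[0,0,0,0,0,0,0.77]]]'
python3 -m inch '[[[0,0.002,0,0,0,0,0.77],[0,0,0,0,0,0,0.77]]]'
python3 -m inch '[[[0,0.002,0,0,0,0,0.77],[0,0,0,0,0,0,0.77]]]'
```

```text
t: 15.85
eef_pos: [0.516, -0.1638, 0.0504]
ee_rot: [-3.141, -0.0, 3.106]
force: [-0.5, -6.5, -0.3]
width: 0.02
t: 16.05
eef_pos: [0.516, -0.1636, 0.0506]
ee_rot: [-3.14, -0.0, 3.106]
force: [0.1, -10.3, -0.8]
width: 0.0199
t: 16.25
eef_pos: [0.516, -0.1634, 0.0507]
ee_rot: [-3.139, -0.001, 3.106]
force: [0.3, -17.2, -0.7]
width: 0.0201
```

Solid fence contact again (17 N, stalled). I back off, rise, and re-measure from above the back end.

```bash
python3 -m inch '[[[0,-0.03,0,0,0,0,0.77],[0,0,-0.08,0,0,0,0.77],[0,0,0,0,0,0,0.77],[-0.058,0.048,0,0,0,0,0.77],[-0.058,0.048,0,0,0,0,0.77],[-0.058,0.048,0,0,0,0,0.77],[0,0,0,0,0,0,0.77],[0,0,0,0,0,0,0.77]]]'
python3 look.py w11
```

```text
t: 17.05
eef_pos: [0.6055, -0.1068, 0.0897]
ee_rot: [3.141, -0.001, 3.107]
force: [-0.1, 0.0, 0.2]
width: 0.0201
strip 200 [77, 78, 86, 102, 125, 156, 184, 200, 210, 216, 219, 220, 219, 220, 219, 220, 219, 219, 219, 219, 219, 219, 219, 219, 219, 219, 219, 219, 219, 219, 219, 219, 219, 219, 219, 219, 219, 219, 219, 219, 219, 219, 219, 219, 219, 219, 219, 220, 220, 220, 220, 219, 220, 220, 220, 219, 220, 219, 219, 219, 219, 219, 219, 219, 214, 207, 205, 205, 205, 205]
tab 292 [109, 109, 109, 110, 108, 101, 84, 64, 70, 89, 90, 73, 54, 49, 61, 76, 78, 84, 91, 88, 88, 99, 105, 107, 107, 108, 108, 108, 108, 108, 109, 109, 109, 109, 109, 110, 109, 109, 109, 110, 110, 110, 110, 110, 111, 111, 111, 111, 112, 112, 111, 112, 112, 111, 106, 90, 73, 78, 92, 85, 66, 64, 76, 78, 74, 83, 92, 86, 89, 103, 110, 111, 111, 111, 111, 111, 111, 110, 110, 110, 109, 110, 109, 108, 108, 108, 108, 107, 107, 106, 105, 104, 103, 103, 102, 101, 100, 99, 98, 93, 81, 69, 69, 74, 65, 58, 65, 68, 65, 73]
[ 0.60480057 -0.10727745  0.08983444]
```

View pics/w11.png

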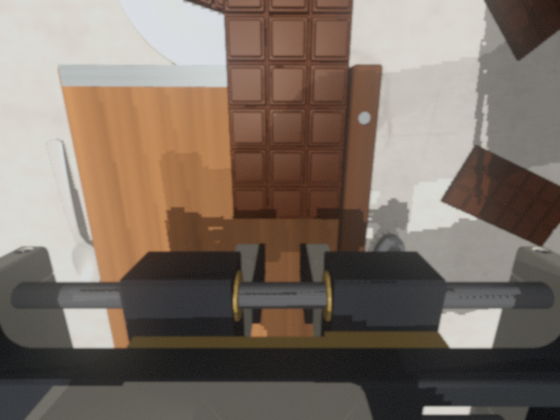

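View pics/w11c.png

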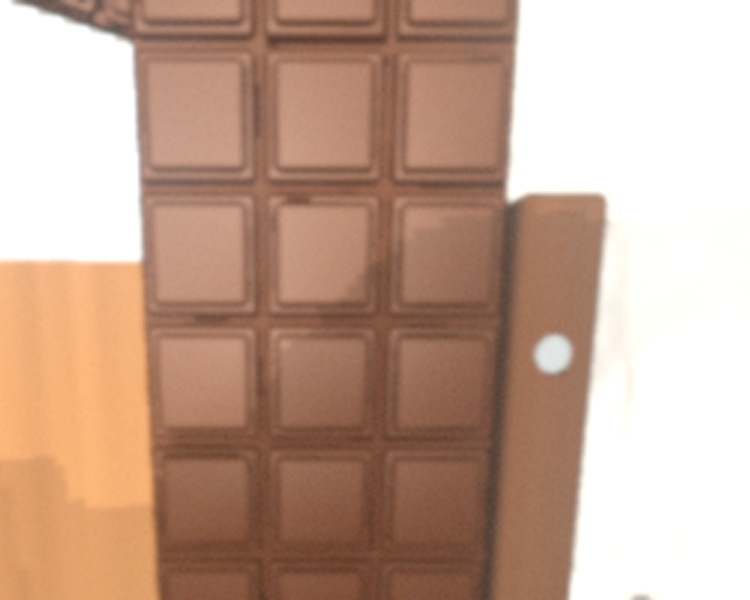

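```bash
python3 m7.py w11 64.3 62.2 86.5
python3 - <<'E'
from h import *
import pickle
b=np.radians(-2);u=np.array([np.cos(b),np.sin(b)]);v=np.array([-np.sin(b),np.cos(b)])
ci=pickle.load(open("w11.pkl","rb")); g=cv2.cvtColor(cv2.imread("pics/w11.png"),cv2.COLOR_BGR2GRAY).astype(float); g=cv2.GaussianBlur(g,(3,3),0)
for r in (95,115,140,160,185,200):
    p=g[r-1:r+2].mean(0)[220:245]; c=220.5+float(np.argmin(np.diff(p)))
    print(r,c,round(float(plane(ci,(c,r),.05)[:2]@v)*1e3,1))
for c in (240,290,330):
    p=g[205:235,c-5:c+5].mean(1); r=205.5+float(np.argmax(np.diff(p))); print("back",c,r,round(float(plane(ci,(c,r),.05)[:2]@u)*1e3,1))
for p in [(60,65.5),(150,65),(197,64.3)]: print("edge",round(float(plane(ci,p,.048)[:2]@u)*1e3,1))
for c in (65,100,150,197):
    print(c, g[60:70,c-4:c+4].mean(1).round())
E
```

```text
edge 0.4968415185700913 strip in 0.5096343073337937 groove [0.4965, 0.4968, 0.4972]
95 227.5 -121.1
115 228.5 -121.1
140 229.5 -121.3
160 230.5 -121.4
185 231.5 -121.6
200 232.5 -121.5
back 240 218.5 597.6
back 290 218.5 597.7
back 330 218.5 597.7
edge 497.4
edge 497.2
edge 496.8
65 [215. 216. 215. 211. 202. 193. 187. 185. 185. 185.]
100 [216. 215. 214. 210. 203. 195. 189. 188. 188. 188.]
150 [215. 215. 214. 211. 204. 198. 195. 194. 194. 194.]
197 [219. 219. 219. 218. 213. 208. 205. 205. 205. 205.]
```

The score line stays on the edge (0.4968 against 0.4968 m), the tablet is square, and its side moved about 0.7 mm closer to the fence with the nudge. Now I go above the third row from the edge and press.

```bash
python3 -m inch '[[[0.074,0.002,0,0,0,0,0.77],[0.074,0.002,0,0,0,0,0.77],[0,0,0,0,0,0,0.77],[0,0,0.025,0,0,0,0.77],[0,0,0.025,0,0,0,0.77],[0,0,0,0,0,0,0.77],[0,0,0,0,0,0,0.77]]]'
python3 -m inch '[[[0,0,0.006,0,0,0,0.77],[0,0,0,0,0,0,0.77]]]'
```

```text
t: 17.8
eef_pos: [0.5312, -0.1029, 0.0644]
ee_rot: [-3.141, -0.002, 3.106]
force: [0.7, -0.4, 0.2]
width: 0.0199
t: 18.0
eef_pos: [0.5314, -0.1026, 0.062]
ee_rot: [-3.142, -0.0, 3.106]
force: [0.6, 0.3, 0.1]
width: 0.02
```

```bash
python3 -m inch '[[[0,0,0.006,0,0,0,0.77],[0,0,0,0,0,0,0.77],[0,0,0,0,0,0,0.77]]]'
python3 -m inch '[[[0,0,0.002,0,0,0,0.77],[0,0,0,0,0,0,0.77]]]'
```

```text
t: 18.3
eef_pos: [0.5313, -0.1026, 0.0594]
ee_rot: [-3.142, -0.0, 3.106]
force: [-0.5, -1.0, 0.1]
width: 0.0204
t: 18.5
eef_pos: [0.5313, -0.1026, 0.0584]
ee_rot: [3.142, 0.0, 3.106]
force: [0.1, 0.1, 0.2]
width: 0.0202
```

```bash
python3 -m inch '[[[0,0,0.002,0,0,0,0.77],[0,0,0,0,0,0,0.77]]]'
python3 -m inch '[[[0,0,0.001,0,0,0,0.77],[0,0,0,0,0,0,0.77]]]'
python3 -m inch '[[[0,0,0.001,0,0,0,0.77],[0,0,0,0,0,0,0.77]]]'
```

```text
t: 18.7
eef_pos: [0.5314, -0.1026, 0.0574]
ee_rot: [3.142, 0.0, 3.106]
force: [0.5, 0.2, -0.6]
width: 0.0202
t: 18.9
eef_pos: [0.5314, -0.1026, 0.0573]
ee_rot: [-3.141, 0.0, 3.106]
force: [-2.8, 0.7, 5.3]
width: 0.0202
t: 19.1
eef_pos: [0.5314, -0.1027, 0.0573]
ee_rot: [-3.141, 0.0, 3.106]
force: [-4.0, 1.1, 10.3]
width: 0.0201
```

The press is 10 N with about 4 N of sideways force. I take that out with a tiny command shift and then check.

```bash
python3 -m inch '[[[0.001,0,0,0,0,0,0.77],[0,0,0,0,0,0,0.77]]]'
python3 -m inch '[[[0,0,0,0,0,0,0.77],[0,0,0,0,0,0,0.77]]]'
```

```text
t: 19.3
eef_pos: [0.5314, -0.1026, 0.0573]
ee_rot: [-3.141, 0.001, 3.106]
force: [-1.8, 0.4, 7.4]
width: 0.02
t: 19.5
eef_pos: [0.5314, -0.1026, 0.0573]
ee_rot: [-3.141, 0.001, 3.106]
force: [-1.9, 0.0, 8.1]
width: 0.0199
```

```bash
python3 -m inch '[[[0.0006,0,0.0006,0,0,0,0.77],[0,0,0,0,0,0,0.77]]]'
python3 - <<'E'
from h import *
import pickle
ci=camera_info("wrist"); im=grab_frame("wrist"); cv2.imwrite("pics/w12.png",im); pickle.dump(ci,open("w12.pkl","wb"))
im=grab_frame("scene")[140:260,170:350];cv2.imwrite("pics/s12c.png",cv2.resize(cv2.convertScaleAbs(im,alpha=1.4),None,fx=4.4,fy=4.4,interpolation=cv2.INTER_CUBIC))
F=[]
s=get_state();print(s["force"],s["t"])
E
```

```text
t: 19.7
eef_pos: [0.5314, -0.1026, 0.0573]
ee_rot: [-3.141, 0.002, 3.107]
force: [-1.3, 0.8, 10.2]
width: 0.02
[-1.43147475  0.99320503  9.69374022] 19.8
```

View pics/w12.png

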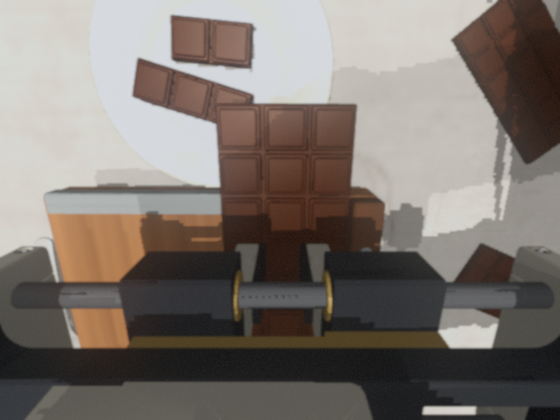

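View pics/s12c.png

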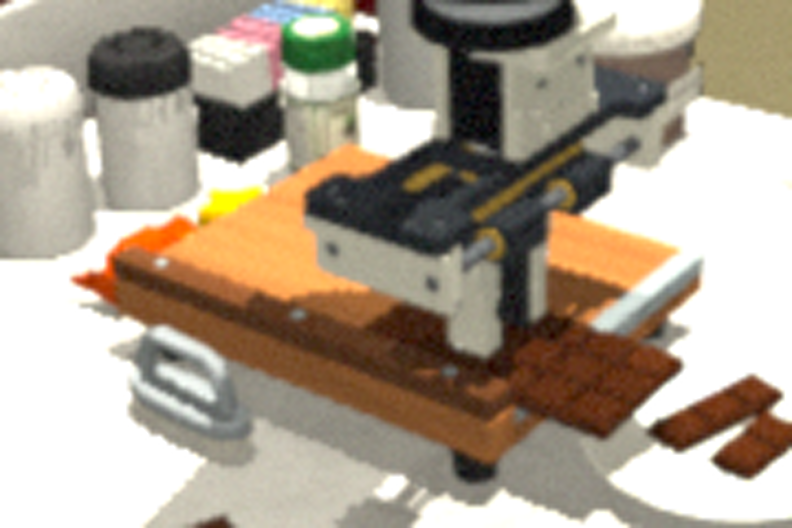

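Run:
```python
from h import *
import pickle
b=np.radians(-2);u=np.array([np.cos(b),np.sin(b)]);v=np.array([-np.sin(b),np.cos(b)])
ci=pickle.load(open("w12.pkl","rb")); g=cv2.cvtColor(cv2.imread("pics/w12.png"),cv2.COLOR_BGR2GRAY).astype(float)
g=cv2.GaussianBlur(g,(3,3),0)
for c in (265,290,310,340):
    p=g[95:112,c-6:c+6].mean(1); r=95.5+float(np.argmin(np.diff(p))); print("front",c,r,[round(float(plane(ci,(c,r),z)[:2]@u)*1e3,1) for z in(.05,.054)])
for r in (115,140,170):
    p=g[r-2:r+3].mean(0)[208:232]; c=208.5+float(np.argmin(np.diff(p))); print("side",r,c,round(float(plane(ci,(c,r),.05)[:2]@v)*1e3,1))
print("groove23 prof",g[185:207,280:300].mean(1).round())
for r in (195,196,197): print(r,round(float(plane(ci,(290,r),.055)[:2]@u)*1e3,1))
print("strip in",g[205:222,195:210].mean(1).round(), [round(float(plane(ci,(200,r),.048)[:2]@u)*1e3,1) for r in (212,213,214)])
print(get_state()["force"])
```

```text
front 265 103.5 [447.1, 447.2]
front 290 103.5 [447.1, 447.3]
front 310 103.5 [447.1, 447.3]
front 340 103.5 [447.1, 447.3]
side 115 214.5 -121.4
side 140 216.5 -121.3
side 170 218.5 -121.3
groove23 prof [61. 61. 60. 60. 58. 56. 53. 51. 53. 56. 60. 59. 54. 50. 51. 53. 52. 51.
 54. 58. 60. 60.]
195 496.2
196 496.8
197 497.4
strip in [161. 161. 160. 160. 160. 160. 159. 158. 152. 140. 129. 123. 121. 121.
 121. 121. 120.] [508.6, 509.2, 509.8]
[-1.43147475  0.99320503  9.69374022]
```

All checks agree, so I hand in.

```bash
python3 -c "
from station import *
print(job_done()); s=get_state(); print(s['t'],s['force'],s['eef_pos'])"
```

```text
the job is handed in; nothing more can be done
None
the job is handed in; nothing more can be done
```

The tablet lies with its long side against the fence and its two front rows hanging over the steel edge. Both fingertips are pressing down on the part still on the board. The job went in at about 19.8 s.

I pushed the long side flat onto the fence with both fingertips. Then I slid the tablet about 90 mm forward from its back end, nudged the side against the fence once more, and pressed down. It was never lifted.

**Last checks:**
- **Score line:** the front end measured at 447.1 mm along the fence direction puts the score line at 497.1 mm. The edge is at 496.8 mm, so they agree to about 0.3 mm. The groove seen from above read 496.8 mm.
- **Fence:** the tablet is square to the board. Its side kept the position it took when I pushed it onto the fence, where the force rose to 17 N and it stopped moving. That second nudge was needed, because the side had sat about 0.7 mm off after the long push.
- **Press:** about 10 N down, with under 2 N sideways left after I corrected an initial 4 N.
- **Disagreement:** one early coarse view put the board edge about 1 mm farther out. I trusted the closer views, which agreed with each other.
- **Surroundings:** the other objects looked undisturbed in the pictures.

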